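# Turn a pen-box lid over on the turning ramp

### The job

The wooden pen-box lid lies hollow side down; turn it over with the turning ramp so that it can be used as a tray. Lean it, hollow side in, on the steep backrest with its lower end on the little ledge and let go of it there; then tip it over the ledge so that it falls on its other face onto the slide and comes to rest hollow side up between the slide's side walls, against the stop at the bottom. Leave everything else on the table where it is.

Things in the scene. Friction and masses are not known exactly. Their poses are not given: they have to be found in the camera images.
- lid: Loose plain light-wood pen-box lid, an open-bottomed tray 160 mm long (its x), 60 wide (y), 22 high (z), 0.10 to 0.17 kg; walls 5 mm, top plate 6 mm, ends alike. Origin: centre of the rim plane (open side); z points from the open side to the flat top. Starts flat on the table, open side down, origin at table height.
- ramp: Fixed grey steel turning ramp, 300 x 110 mm. Origin on the table under its middle; z up; x horizontal, pointing downhill along the slide; y across. Uphill to downhill in x,z (mm): backrest plate at 45 degrees from top edge (-138,175) down to the seat corner (-70,106); ledge square to it, 14 deep, up to the apex (-60,116); slide at 28 degrees, 200 long, down to the stop at (117,22).
- apex (a point): Middle of the ledge's free edge, where the slide begins: ramp (-60, 0, 116) mm. Axes as the ramp's. The slide is smooth and slippery, 84 mm wide between side walls 20 mm high. A lid pushed from behind (ramp +x) until it is past upright over this edge falls onto the slide by itself and slides down to the stop.
- rest_mid (a point): Point on the backrest's upper face, mid-width, 80 mm up the slope from the seat corner, at ramp (-127, 0, 163) mm: where the lid's origin lies when it leans, rim on the backrest, end on the ledge, its z axis tilted 45 degrees towards downhill. It stays put there when let go. Axes as the ramp's.
- rest_top (a point): Middle of the backrest's top edge, ramp (-138, 0, 175) mm; the backrest is 58 mm wide and 4 mm thick. A leaning lid sticks out 63 mm further up the slope beyond this edge (its upper end is 219 to 235 mm above the table), so its hollow side can be pushed from behind there, above the edge. Axes as the ramp's.
- landed (a point): Where the lid's origin lies once it has been turned over and rests against the stop (32 mm high) at the slide's bottom: ramp (56, 0, 79) mm; the lid's z axis then points down, 28 degrees off vertical. Axes as the ramp's.
- book: Bystander: loose closed grey cloth-bound book 95 x 140 x 24 mm lying flat; it and the lid may have changed places. Origin: centre of underside.
- pen_box: Bystander: open wooden box 160 x 60 x 32 mm with pens in it, far side of the table. Origin: centre of underside.
- stamp: Bystander: dark wooden rubber stamp, base 70 x 30 mm, 76 mm high, standing beside the ramp. Origin: centre of underside.
- mug: Bystander: white mug, 80 mm wide, 95 mm high, far side of the table. Origin: centre of underside.
- tape: Bystander: black tape dispenser 130 x 50 x 77 mm at the far left. Origin: centre of underside.
- glue: Bystander: white glue bottle, 44 mm wide, 100 mm high, between the ramp and the lid or book. Origin: centre of underside.
Things that resemble listed ones, but are neither listed nor needed, are in the scene too. What is shaped like the lid but turquoise or yellow is not meant.

How it is judged:
By the outcome, as a careful person would: the job done as asked, in the order asked, and still so for the second after the job is handed in, with the robot touching nothing.
It also fails if it takes over 51 s, if anything falls off the work surface, if the arm or the gripper's body presses on something with over 40 N, if the wrist force passes 120 N, or if a joint passes its speed limit or range.

### The arm

A 6-joint arm with a two-finger parallel gripper is mounted at the origin on the work surface. World frame = base frame: x ahead of the robot, y to its left, z up, the work surface at z = 0. Lengths are in m, angles in rad, forces in N, time in s.
With the tool pointing down it reaches from about 0.35 to 0.725 m from the base axis. Payload 6 kg.
Tool frame: the origin (TCP) lies at the very end of the fingers, on their centre line; the grasp point (between the pads) lies 19 mm behind it; z points along the fingers, y is the line along which they close (so a half turn about z gives the same grasp; the last joint's range is limited). The gripper opens to 85 mm and grips with 20 to 120 N. Pads are 22 mm wide; open, the fingers measure 114 mm over their backs; the gripper's body (76 mm by 85 mm) begins 54 mm behind the grasp point. The pads swing forward as they close: fully open they stand 13 mm farther back than shut.
Start: joints at [1.451, 0.04, 0.085, 0, -1.615, -0.334], TCP at [0.263, 0.539, 0.231] pointing down, gripper open.
Joint ranges: [-2.56, 2.56], [-1.29, 2.01], [-1.08, 1.49], [-3.29, 1.98], [-2.81, -0.18], [-2.99, 2.99]. Speed limits (rad/s): [2.57, 2.57, 3.01, 3.14, 3.14, 3.14].

### API

Orientations are given as a unit quaternion [x, y, z, w].
In Python, from rig import read_state, cams, workorder, trace gives the robot as it stands. The module is installed in compiled form; this text tells all that it offers.
- The arm moves only by the tool arm_command, never from a script. Its argument "plan" is a list that holds one entry, the list of rows, each a list of 7 numbers: the finger opening in m, from 0 to 0.0854, then the shift along the world's x, y, z in m, then the turn, a rotation vector about the world's x, y, z in rad. In form: [[[fingers, dx, dy, dz, ax, ay, az], ...]]. A call has 1 to 10 rows; each row is the pose to reach, as a shift and turn from the pose commanded when the call began; what a row does not reach only later rows make up. A row lasts 1/10 s, in which the tool goes at most 50 mm and 8.59 degrees, less where a joint would pass 70% of its speed; a pose out of reach is approached as far as the arm can. A call with a gripper value outside its range is refused whole. The fingers move at their own pace and stop on an object; the grip force is fixed at half the most. Time passes only in rows, so rows that repeat a pose let the fingers close. It gives the time, the measured TCP pose, the force, the opening and the grip force at its end, in the units of the state.
- read_state(): the state, without advancing time (a new reading comes with each control period).
- cams.snapshot(name): name is "side" or "top" or "wrist"; returns a dict with "frame" (420x560x3 uint8, blue, green, red), "depth" (420x560 float32, m along the optical axis (not along the pixel's ray), 0 where there is no reading), "vfov" (degrees; the focal length in pixels is half the picture's height over the tangent of half this angle, whatever the lens; pixels are square), "cx", "cy" (the principal point, pixels), "D" ([k1, k2, p1, p2, k3] as OpenCV has them; the pictures are not rectified), "origin" and "attitude" of the camera in the world. Camera axes: x right, y up, looking along -z (the intrinsics and any distortion apply to the point x, -y, -z); pixel columns grow to the right and rows downward; lengths in m; the calibration is good to about 2 mm. A picture is of the moment at which its call begins.
- workorder.job_done(): hands the job in; it is judged then, once.
Trained networks look in a picture, given as the dict that the camera call returned (one of the last four; its "shot" number tells which), for a name from the list of things; names that differ only in an ending like _2 or _b are one class to them, and where a whole thing is asked for, a point or a joint stands for the part that bears it (a point fixed in the world has none). Each returns a list of dicts, best first, with "confidence" (0 to 1); they miss things now and then, are a little off and sometimes report something else, mostly with a low value. They report only what shows in the picture. A call takes as long as a camera call. They do not tell look-alikes from the thing itself.
- trace(picture, name): "region" (420x560 bool, what is visible of it) and "extent" ([left, top, right, bottom] in pixels, round what is visible of it).
The state is a dict: "clock": time; "joint_positions": joint angles; "qvel": joint speeds; "tau": joint torques, N m; "position": TCP position; "tool_rot": TCP orientation; "wrist_force": force on the tool from outside, world axes, zero at the start; "ft_torque": the same for the moment, N m; "gripper_width": finger opening in m; "grip_force": force on a finger pad.
Only numpy, scipy, OpenCV 4.12 (cv2) and the standard library are available. Lean on these libraries where they do the work, as an engineer would, in place of code of your own. Each camera call takes 0.05 s, during which the arm holds its last target. There are 200 camera calls.

## Working session

There is one attempt and no reset: what is moved stays moved. The work goes in short steps, Python scripts to look and compute and a tool call to move; the robot and the scene stay as the last step left them, time stands still between calls to the robot, and variables do not carry over. Pictures are saved under pics/ and viewed, at most 10 in all, crops included, and the job is handed in when it is done.

Besides the shell and the picture viewer there is one more tool, called after "Call:" by a JSON object that holds its "api" and its "payload", one argument or row to a line. arm_command: Moves the arm, as the interface text tells. Its arguments: {"type":"object","properties":{"plan":{"type":"array","items":{"type":"array","items":{"type":"array","items":{"type":"number"}}}}},"required":["plan"]}

```bash
mkdir -p pics
cat > h.py <<'E'
import numpy as np, cv2
from scipy.spatial.transform import Rotation as R
from rig import read_state, cams, workorder, trace
def Rm(a):
    a=np.array(a,float)
    return a if a.shape==(3,3) else R.from_quat(a).as_matrix()
def K(p):
    f=p["frame"].shape[0]/2/np.tan(np.radians(p["vfov"])/2)
    return np.array([[f,0,p["cx"]],[0,f,p["cy"]],[0,0,1.]])
def cloud(p):
    h,w=p["depth"].shape
    v,u=np.mgrid[:h,:w]
    n=cv2.undistortPoints(np.stack([u,v],-1).reshape(-1,1,2).astype(np.float64),K(p),np.array(p["D"],float)).reshape(h,w,2)
    d=p["depth"]
    c=np.stack([n[...,0]*d,-n[...,1]*d,-d],-1)
    W=c@Rm(p["attitude"]).T+np.array(p["origin"])
    W[d<=0]=np.nan
    return W
def proj(p,X):
    c=(np.atleast_2d(X)-np.array(p["origin"]))@Rm(p["attitude"])
    c=c*[1,-1,-1]
    return cv2.projectPoints(c,np.zeros(3),np.zeros(3),K(p),np.array(p["D"],float))[0].reshape(-1,2)
def rect(P):
    "min area rect of xy points"
    P=P[np.isfinite(P).all(1)]
    r=cv2.minAreaRect((P[:,:2]*1000).astype(np.float32))
    return r
E
python3 - <<'E'
from h import *
s=read_state(); print({k:np.round(v,3) for k,v in s.items()})
for n in("top","side"):
    p=cams.snapshot(n); cv2.imwrite(f"pics/{n}0.png",p["frame"]); W=cloud(p)
    print(n,p["origin"],p["attitude"],p["vfov"])
    for t in("lid","ramp","book","pen_box","stamp","mug","tape","glue"):
        for d in trace(p,t)[:4]:
            m=d["region"]; Q=W[m]; Q=Q[np.isfinite(Q).all(1)]
            print(t,round(d["confidence"],2),np.round(d["extent"]),np.round(np.median(Q,0),3),np.round(np.percentile(Q[:,2],[5,95]),3),np.median(p["frame"][m],0), [np.round(x,0) for x in rect(Q)])
E
```

```text
{'clock': np.float64(0.0), 'joint_positions': array([ 1.451,  0.041,  0.084, -0.   , -1.616, -0.334]), 'qvel': array([ 0.001, -0.002, -0.001, -0.   ,  0.001,  0.001]), 'tau': array([ 0.0000e+00, -3.6820e+01,  3.4741e+01,  6.9320e+00, -5.0000e-03,
        0.0000e+00]), 'position': array([0.263, 0.539, 0.23 ]), 'tool_rot': array([ 0.974, -0.225, -0.   ,  0.001]), 'wrist_force': array([0.18 , 0.036, 0.163]), 'ft_torque': array([ 0.009, -0.016, -0.035]), 'grip_force': np.float64(0.0), 'gripper_width': np.float64(0.086)}
top [ 0.38964469 -0.05741827  1.35454324] [-0.03754541  0.03430922  0.71085556 -0.70149668] 47.87354436704783
lid 0.88 [297. 267. 354. 316.] [ 0.301 -0.173  0.022] [0.017 0.027] [ 44. 109. 121.] [array([ 301., -175.]), array([160.,  64.]), np.float64(51.0)]
lid 0.72 [333. 164. 391. 200.] [ 0.608 -0.293  0.022] [0.014 0.027] [57. 78. 92.] [array([ 611., -294.]), array([ 65., 160.]), np.float64(20.0)]
lid 0.69 [373. 274. 433. 319.] [ 0.292 -0.394  0.022] [0.014 0.027] [84. 84. 31.] [array([ 289., -398.]), array([ 71., 162.]), np.float64(33.0)]
ramp 0.76 [164. 195. 275. 247.
[... 2272 characters left out ...]
0.] [0.602 0.055 0.026] [0.005 0.077] [79.5 85.  97. ] [array([617.,  77.]), array([167.,  37.]), np.float64(56.0)]
mug 0.81 [365. 213. 407. 259.] [ 0.75  -0.199  0.063] [0.011 0.096] [ 92.  98. 102.] [array([ 801., -153.]), array([204., 113.]), np.float64(40.0)]
tape 0.93 [241. 148. 275. 184.] [0.686 0.273 0.034] [0.01  0.076] [51. 52. 53.] [array([714., 287.]), array([163.,  89.]), np.float64(87.0)]
tape 0.52 [365. 214. 408. 261.] [ 0.747 -0.201  0.063] [0.013 0.096] [ 92.  98. 102.] [array([ 794., -156.]), array([187., 102.]), np.float64(35.0)]
glue 0.78 [289. 246. 310. 288.] [ 0.519 -0.15   0.06 ] [0.013 0.101] [101. 107. 108.] [array([ 523., -146.]), array([32., 43.]), np.float64(45.0)]
```

Run:
```python
import cv2,numpy as np
a=cv2.imread("pics/top0.png")[90:340,120:450]; b=cv2.imread("pics/side0.png")[130:390,130:480]
a=cv2.resize(a,(400,303),interpolation=2); b=cv2.resize(b,(400,297),interpolation=2)
c=np.zeros((303,800,3),np.uint8); c[:,:400]=a; c[:297,400:]=b
cv2.imwrite("pics/both.png",np.clip(c*1.6,0,255).astype(np.uint8))
```

```text
(no output)
```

View pics/both.png

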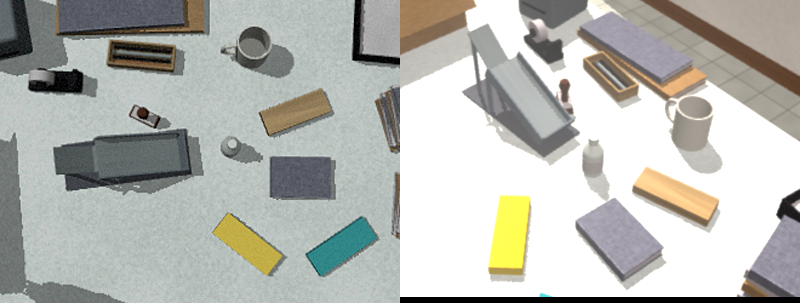

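```bash
cat > fit.py <<'E'
from h import *
from scipy.optimize import least_squares
def model(x,y):
    h=np.where(x<-70,106+(-70-x),np.where(x>-60,116-(x+60)*94/177,np.nan))
    return np.where(((x<-70)&(x>-138)&(abs(y)<27))|((x>-58)&(x<112)&(abs(y)<38)),h,np.nan)
def fit(P,p0):
    P=P*1000
    def loc(p):
        c,s=np.cos(p[2]),np.sin(p[2]); d=P[:,:2]-p[:2]
        return d[:,0]*c+d[:,1]*s,-d[:,0]*s+d[:,1]*c
    def res(p):
        x,y=loc(p); r=P[:,2]-model(x,y)-p[3]
        return np.where(np.isfinite(r),np.clip(r,-15,15),15)*.7
    best=p0
    # y from outline: done separately
    for _ in range(4):
        x,y=loc(best); r=P[:,2]-model(x,y)-best[3]; k=np.isfinite(r)&(abs(r)<12)
        def f(q):
            p=[q[0]*np.cos(q[1])-t*np.sin(q[1]),q[0]*np.sin(q[1])+t*np.cos(q[1]),q[1],q[2]]
            X,Y=loc(p); X=X[k];b=X<-65
            return P[k,2]-np.where(b,36-X,116-(X+60)*94/177)-p[3]
        t=-best[0]*np.sin(best[2])+best[1]*np.cos(best[2]); s=best[0]*np.cos(best[2])+best[1]*np.sin(best[2])
        q=least_squares(f,[s,best[2],best[3]],loss="soft_l1").x
        best=[q[0]*np.cos(q[1])-t*np.sin(q[1]),q[0]*np.sin(q[1])+t*np.cos(q[1]),q[1],q[2]]
        # lateral: side wall tops (|y| 42..55), slide x range, centred
        x,y=loc(best); w=P[:,2]-(116-(x+60)*94/177)-best[3]
        m=(x>-40)&(x<100)&(abs(y)<65)&(w>14)&(w<26)
        if m.sum()>30:
            lo,hi=np.percentile(y[m],[1,99]); t+=(lo+hi)/2
            best=[q[0]*np.cos(q[1])-t*np.sin(q[1]),q[0]*np.sin(q[1])+t*np.cos(q[1]),q[1],q[2]]
    return np.array(best),np.std(f(q)),k.sum(),(lo,hi) if m.sum()>30 else None
E
python3 - <<'E'
from h import *; from fit import fit
for n in("top","side","wrist"):
    p=cams.snapshot(n); W=cloud(p)
    if n=="wrist": cv2.imwrite("pics/w0.png",p["frame"]); print(p["origin"])
    Q=W.reshape(-1,3); Q=Q[np.isfinite(Q).all(1)]
    Q=Q[(np.hypot(Q[:,0]-.503,Q[:,1]-.108)<.19)&(Q[:,2]>.004)&(Q[:,2]<.2)]
    print(n,len(Q))
    if len(Q)>200:
        for y in(-83,-97): print(fit(Q,[503,108,np.radians(y),0]))
    for d in trace(p,"lid")[:3]:
        Q=W[d["region"]];Q=Q[np.isfinite(Q).all(1)];T=Q[Q[:,2]>.016]
        r=rect(T); b=cv2.boxPoints(r); e=[b[1]-b[0],b[2]-b[1]]; e=max(e,key=np.linalg.norm)
        print("lid",d["extent"],[np.round(x,1) for x in r],"axis",np.degrees(np.arctan2(e[1],e[0])),np.median(T[:,2]))
E
```

```text
top 4982
(array([504.09343565,  94.30095236,  -1.44898045,  -1.39986059]), np.float64(2.792018795236619), np.int64(2426), (np.float64(-46.18657600342056), np.float64(46.18173772068237)))
(array([504.09343163,  94.30095205,  -1.44898031,  -1.39986055]), np.float64(2.792018786754943), np.int64(2426), (np.float64(-46.1886286920891), np.float64(46.179701379511826)))
lid [300.0, 268.6, 352.7, 316.4] [array([ 300.3, -175.6]), array([159.9,  60.2]), np.float64(50.8)] axis 50.782677 0.02222981438296956
lid [374.8, 271.9, 432.2, 316.2] [array([ 291.5, -396. ]), array([ 63.2, 160.6]), np.float64(32.4)] axis -57.562637 0.022460306430890697
lid [334.3, 165.0, 392.6, 201.0] [array([ 609.7, -296.1]), array([ 60.5, 160.3]), np.float64(20.3)] axis -69.67008 0.022492859891079187
side 6265
(array([505.92837712,  97.11450493,  -1.45257778,   1.63633944]), np.float64(2.6127263974618304), np.int64(2391), (np.float64(-47.46056640158154), np.float64(47.47370020900736)))
(array([505.92614442,  97.08054993,  -1.45232376,   1.6197805 ]), np.float64(2.6058724203118837), np.int64(2399), (np.float64(-47.50809260508381), np.float64(47.43865325577855)))
lid [334.6, 278.4, 408.9, 328.0] [array([ 611.3, -295.3]), array([ 64.3, 160.5]), np.float64(19.9)] axis -70.05228 0.023471563611238422
lid [239.7, 386.1, 333.4, 420.0] [array([ 295.6, -393.1]), array([ 60.7, 161.6]), np.float64(35.0)] axis -54.973286 0.023722234892028127
lid [204.6, 303.4, 244.3, 370.7] [array([ 303. , -174.6]), array([161.9,  60.5]), np.float64(51.1)] axis 51.053608 0.023573391689547085
[0.32400773 0.51011557 0.37355062]
wrist 0
```

Lid candidates in the top view: wood at (362,182), yellow at (325,291), turquoise at (403,296), so I choose the wood one. The ramp's backrest is on the left (75–95 in the left half of the crop) and its slide runs to the right.

Call:
{"api": "arm_command", "payload": {
  "plan": [
    [[0.0854,0.347,-0.835,0.0,0,0,-0.766],[0.0854,0.347,-0.835,0.0,0,0,-0.766],[0.0854,0.347,-0.835,0.0,0,0,-0.766],[0.0854,0.347,-0.835,0.0,0,0,-0.766],[0.0854,0.347,-0.835,0.0,0,0,-0.766],[0.0854,0.347,-0.835,0.0,0,0,-0.766],[0.0854,0.347,-0.835,0.0,0,0,-0.766],[0.0854,0.347,-0.835,0.0,0,0,-0.766],[0.0854,0.347,-0.835,0.0,0,0,-0.766],[0.0854,0.347,-0.835,0.0,0,0,-0.766]]
  ]
}}

```text
clock: 2.2
position: [0.4552, 0.0756, 0.2318]
tool_rot: [0.82, -0.573, 0.0, -0.001]
wrist_force: [0.7, 0.1, 0.4]
gripper_width: 0.0854
grip_force: 0.0
```

Run:
```python
from h import *; from fit import fit
p=cams.snapshot("wrist"); W=cloud(p); cv2.imwrite("pics/w1.png",p["frame"]); print(p["origin"])
Q=W.reshape(-1,3); Q=Q[np.isfinite(Q).all(1)]
Q=Q[(np.hypot(Q[:,0]-.503,Q[:,1]-.108)<.19)&(Q[:,2]>.004)&(Q[:,2]<.2)]
print(len(Q),fit(Q,[505,96,-1.451,0]), read_state()["joint_positions"].round(2))
```

```text
[0.47883965 0.01274761 0.37405599]
43497 (array([ 5.04849175e+02,  9.90241108e+01, -1.45461377e+00, -4.63389252e-01]), np.float64(0.8436031709275829), np.int64(26644), (np.float64(-45.941863730077515), np.float64(45.9419398509813))) [ 0.59 -0.33 -0.25  0.   -1.66 -0.25]
```

Call:
{"api": "arm_command", "payload": {
  "plan": [
    [[0.0854,0.155,-0.372,0.0,0,0,0],[0.0854,0.155,-0.372,0.0,0,0,0],[0.0854,0.155,-0.372,0.0,0,0,0],[0.0854,0.155,-0.372,0.0,0,0,0],[0.0854,0.155,-0.372,-0.06,0,0,0],[0.0854,0.155,-0.372,-0.06,0,0,0],[0.0854,0.155,-0.372,-0.06,0,0,0],[0.0854,0.155,-0.372,-0.06,0,0,0],[0.0854,0.155,-0.372,-0.06,0,0,0],[0.0854,0.155,-0.372,-0.06,0,0,0]]
  ]
}}

```text
clock: 3.25
position: [0.6094, -0.296, 0.1687]
tool_rot: [0.819, -0.574, -0.002, 0.001]
wrist_force: [-0.4, -0.2, -0.2]
gripper_width: 0.0856
grip_force: 0.0
```

Run:
```python
from h import *
p=cams.snapshot("wrist"); W=cloud(p); cv2.imwrite("pics/w2.png",cv2.resize(p["frame"],(400,300)))
for d in trace(p,"lid")[:2]:
    Q=W[d["region"]];Q=Q[np.isfinite(Q).all(1)];T=Q[(Q[:,2]>.016)&(Q[:,2]<.03)]
    r=rect(T); b=cv2.boxPoints(r); e=[b[1]-b[0],b[2]-b[1]]; e=max(e,key=np.linalg.norm)
    print("lid",d["confidence"],d["extent"],[np.round(x,1) for x in r],"axis",np.degrees(np.arctan2(e[1],e[0])),np.median(T[:,2]))
s=read_state();print(s["position"],R.from_quat(s["tool_rot"]).as_matrix().round(3),s["joint_positions"].round(2))
```

```text
lid 0.79 [242.6, 85.8, 324.8, 286.4] [array([ 610.8, -293.7]), array([ 60.2, 159.6]), np.float64(20.2)] axis -69.77227 0.021704034841839165
lid 0.69 [496.3, 412.2, 526.2, 420.0] [array([ 335.6, -163.2]), array([29.5, 10. ]), np.float64(12.4)] axis 12.353311 0.021369669337969355
[ 0.60993422 -0.29412669  0.17161845] [[ 0.344 -0.939  0.   ]
 [-0.939 -0.344 -0.   ]
 [ 0.    -0.    -1.   ]] [-0.15  0.25  0.2   0.   -1.53  0.51]
```

View pics/w2.png

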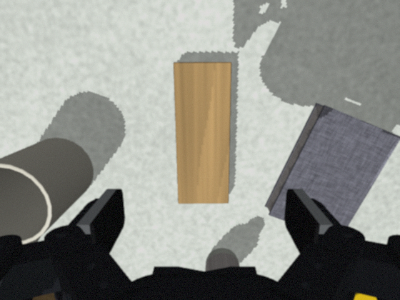

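The crop shows the plain wooden lid at (203,130), between the mug on the left and the book on the right.

Call:
{"api": "arm_command", "payload": {
  "plan": [
    [[0.0854,0.001,0,-0.05,0,0,0],[0.0854,0.001,0,-0.1,0,0,0],[0.0854,0.001,0,-0.14,0,0,0],[0.0854,0.001,0,-0.167,0,0,0],[0.0854,0.001,0,-0.167,0,0,0],[0.05,0.001,0,-0.167,0,0,0],[0.05,0.001,0,-0.167,0,0,0],[0.05,0.001,0,-0.167,0,0,0],[0.05,0.001,0,-0.167,0,0,0],[0.05,0.001,0,-0.167,0,0,0]]
  ]
}}

```text
clock: 4.35
position: [0.6132, -0.2947, 0.0087]
tool_rot: [0.82, -0.572, 0.003, -0.001]
wrist_force: [0.2, 2.4, 7.3]
gripper_width: 0.0576
grip_force: 66.5
```

Run:
```python
from h import *
s=read_state();print(s["position"],s["tool_rot"],s["wrist_force"],s["gripper_width"])
ry=np.array([np.sin(np.radians(83.3)),np.cos(np.radians(83.3)),0])
q=R.from_rotvec(ry*np.pi/4)*R.from_euler("z",-13.4,degrees=True)
print(q.as_rotvec().round(3), (q*R.from_quat(s["tool_rot"])).as_quat().round(3))
```

```text
[ 0.61316381 -0.29472221  0.00869199] [ 0.81996585 -0.57240397  0.00298782 -0.00087881] [0.20912665 2.44873603 7.25996513] 0.05762769205151146
[ 0.766  0.182 -0.222] [ 0.691 -0.615 -0.283 -0.255]
```

Call:
{"api": "arm_command", "payload": {
  "plan": [
    [[0.05,0,0,0.01,0,0,0],[0.05,0,0,0.03,0,0,0],[0.05,0,0,0.06,0,0,0],[0.05,0,0,0.1,0,0,0],[0.05,0,0,0.14,0,0,0]]
  ]
}}

```text
clock: 4.85
position: [0.6105, -0.2944, 0.1466]
tool_rot: [0.82, -0.573, 0.0, -0.0]
wrist_force: [1.1, -0.4, -1.9]
gripper_width: 0.0582
grip_force: 65.6
```

Call:
{"api": "arm_command", "payload": {
  "plan": [
    [[0.05,0,0,0.05,0.766,0.182,-0.222],[0.05,0,0,0.1,0.766,0.182,-0.222],[0.05,-0.01,0.04,0.14,0.766,0.182,-0.222],[0.05,-0.02,0.08,0.176,0.766,0.182,-0.222],[0.05,-0.03,0.12,0.176,0.766,0.182,-0.222],[0.05,-0.04,0.16,0.176,0.766,0.182,-0.222],[0.05,-0.05,0.2,0.176,0.766,0.182,-0.222],[0.05,-0.06,0.24,0.176,0.766,0.182,-0.222],[0.05,-0.06,0.24,0.176,0.766,0.182,-0.222],[0.05,-0.06,0.24,0.176,0.766,0.182,-0.222]]
  ]
}}

```text
clock: 5.85
position: [0.5502, -0.054, 0.322]
tool_rot: [0.691, -0.613, -0.285, -0.255]
wrist_force: [-0.0, -0.2, -1.4]
gripper_width: 0.0583
grip_force: 65.7
```

Call:
{"api": "arm_command", "payload": {
  "plan": [
    [[0.05,-0.01,0.045,0,0,0,0],[0.05,-0.02,0.09,0,0,0,0],[0.05,-0.03,0.135,0,0,0,0],[0.05,-0.04,0.18,0,0,0,0],[0.05,-0.05,0.23,0,0,0,0],[0.05,-0.06,0.275,0,0,0,0],[0.05,-0.06,0.275,-0.04,0,0,0],[0.05,-0.06,0.275,-0.08,0,0,0],[0.05,-0.06,0.275,-0.11,0,0,0],[0.05,-0.06,0.275,-0.11,0,0,0]]
  ]
}}

```text
clock: 6.85
position: [0.4895, 0.2198, 0.2054]
tool_rot: [0.689, -0.615, -0.288, -0.251]
wrist_force: [0.4, -0.2, -1.4]
gripper_width: 0.0582
grip_force: 65.7
```

Run:
```python
from h import *
s=read_state();print(s["position"],s["tool_rot"],s["wrist_force"],s["joint_positions"].round(2))
f=[]
for n in("top","side"):
    p=cams.snapshot(n);W=cloud(p)
    c=proj(p,[.49,.18,.17])[0].astype(int); u,v=c
    f.append(cv2.resize(p["frame"][max(v-75,0):v+75,max(u-100,0):u+100],(400,300)))
    fr=p["frame"].astype(int)
    m=(fr[...,2]-fr[...,0]>25)&(W[...,2]>.1)&(np.hypot(W[...,0]-.49,W[...,1]-.2)<.15)
    Q=W[m]; print(n,m.sum())
    if m.sum()>30:
        c=np.median(Q,0);k=np.linalg.norm(Q-c,axis=1)<.12;Q=Q[k]
        nn=np.linalg.svd(Q-Q.mean(0))[2]; print(Q.mean(0),nn.round(3))
cv2.imwrite("pics/lean0.png",np.clip(1.5*np.hstack(f),0,255).astype(np.uint8))
```

```text
[0.4895152  0.21984166 0.20542626] [ 0.68923427 -0.61539902 -0.28822631 -0.25132799] [ 0.39061703 -0.20779068 -1.4291477 ] [ 0.23 -0.15 -0.08 -0.78 -1.55 -0.13]
top 0
side 1140
[0.48825218 0.20993422 0.22071449] [[-0.104  0.707  0.699]
 [ 0.994  0.099  0.047]
 [-0.036  0.7   -0.713]]
```

View pics/lean0.png

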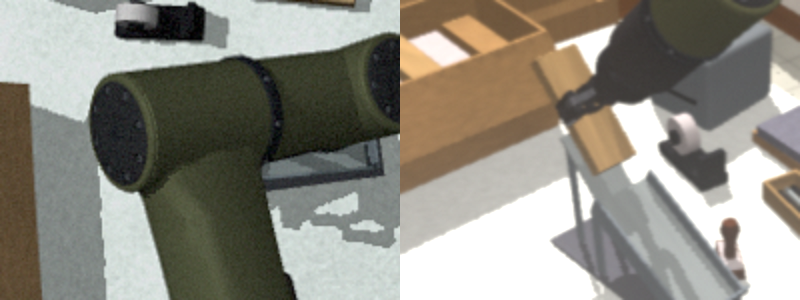

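Left (top view): the arm hides the lid. Right (side view): the tilted lid at about (590,110), above the backrest at 45°. Lowering.

Call:
{"api": "arm_command", "payload": {
  "plan": [
    [[0.05,0,0,-0.012,0,0,0],[0.05,0,0,-0.024,0,0,0],[0.05,0,0,-0.034,0,0,0],[0.05,0,0,-0.036,0,0,0],[0.05,0,0,-0.038,0,0,0],[0.05,0,0,-0.038,0,0,0]]
  ]
}}

```text
clock: 7.55
position: [0.4909, 0.2205, 0.1723]
tool_rot: [0.69, -0.614, -0.286, -0.255]
wrist_force: [-0.3, 0.3, -0.9]
gripper_width: 0.058
grip_force: 65.7
```

Call:
{"api": "arm_command", "payload": {
  "plan": [
    [[0.05,0,0,-0.002,0,0,0],[0.05,0,0,-0.004,0,0,0],[0.05,0,0,-0.004,0,0,0]]
  ]
}}

```text
clock: 7.85
position: [0.4916, 0.2203, 0.1702]
tool_rot: [0.691, -0.614, -0.285, -0.256]
wrist_force: [-2.4, -2.8, 4.7]
gripper_width: 0.0582
grip_force: 66.4
```

Call:
{"api": "arm_command", "payload": {
  "plan": [
    [[0.05,0,-0.0015,-0.0015,0,0,0],[0.05,0,-0.0015,-0.0015,0,0,0]]
  ]
}}

```text
clock: 8.05
position: [0.4918, 0.2188, 0.1686]
tool_rot: [0.691, -0.614, -0.285, -0.256]
wrist_force: [-0.2, -3.1, 5.8]
gripper_width: 0.0585
grip_force: 66.4
```

Call:
{"api": "arm_command", "payload": {
  "plan": [
    [[0.05,0,-0.0015,-0.0015,0,0,0],[0.05,0,-0.003,-0.003,0,0,0],[0.05,0,-0.003,-0.003,0,0,0]]
  ]
}}

```text
clock: 8.35
position: [0.4919, 0.2179, 0.1678]
tool_rot: [0.691, -0.613, -0.286, -0.258]
wrist_force: [-0.9, 3.2, 12.3]
gripper_width: 0.058
grip_force: 66.4
```

Call:
{"api": "arm_command", "payload": {
  "plan": [
    [[0.066,0,0,0,0,0,0],[0.075,0,0,0,0,0,0],[0.0854,0,0,0,0,0,0],[0.0854,0,0,0,0,0,0],[0.0854,0.001,-0.007,0.007,0,0,0],[0.0854,0.002,-0.018,0.018,0,0,0],[0.0854,0.004,-0.035,0.035,0,0,0],[0.0854,0.007,-0.06,0.06,0,0,0],[0.0854,0.011,-0.09,0.09,0,0,0],[0.0854,0.011,-0.09,0.09,0,0,0]]
  ]
}}

```text
clock: 9.35
position: [0.5039, 0.1219, 0.259]
tool_rot: [0.691, -0.615, -0.282, -0.257]
wrist_force: [-0.4, 0.6, 0.2]
gripper_width: 0.0852
grip_force: 0.0
```

Run:
```python
from h import *
s=read_state();print(s["position"],s["tool_rot"],s["wrist_force"])
f=[]
for n in("wrist","side"):
    p=cams.snapshot(n);W=cloud(p)
    fr=p["frame"].astype(int)
    m=(fr[...,2]-fr[...,0]>20)&(W[...,2]>.1)&(W[...,2]<.25)&(np.hypot(W[...,0]-.49,W[...,1]-.2)<.13)
    Q=W[m]; print(n,m.sum())
    if m.sum()>30:
        c=np.median(Q,0);k=np.linalg.norm(Q-c,axis=1)<.11;Q=Q[k]
        nn=np.linalg.svd(Q-Q.mean(0),full_matrices=False)[2]; print(Q.mean(0),nn.round(3),np.percentile(Q,[1,99],axis=0).round(3))
    if n=="side":
        u,v=proj(p,[.49,.18,.17])[0].astype(int); g=p["frame"][max(v-75,0):v+75,max(u-100,0):u+100]
    else: g=p["frame"]
    f.append(cv2.resize(g,(400,300)))
cv2.imwrite("pics/lean1.png",np.clip(1.4*np.hstack(f),0,255).astype(np.uint8))
```

```text
[0.50392398 0.12185468 0.25897794] [ 0.69057697 -0.61474178 -0.28169573 -0.25659991] [-0.4037639   0.59003475  0.16014362]
wrist 17728
[0.49408159 0.20527455 0.17358257] [[-0.087  0.704  0.705]
 [-0.993 -0.12  -0.003]
 [ 0.082 -0.7    0.71 ]] [[0.462 0.154 0.122]
 [0.526 0.265 0.233]]
side 1451
[0.48938745 0.20890908 0.17958701] [[-0.095  0.706  0.702]
 [ 0.995  0.047  0.088]
 [-0.029 -0.706  0.707]] [[0.459 0.153 0.124]
 [0.527 0.266 0.235]]
```

View pics/lean1.png

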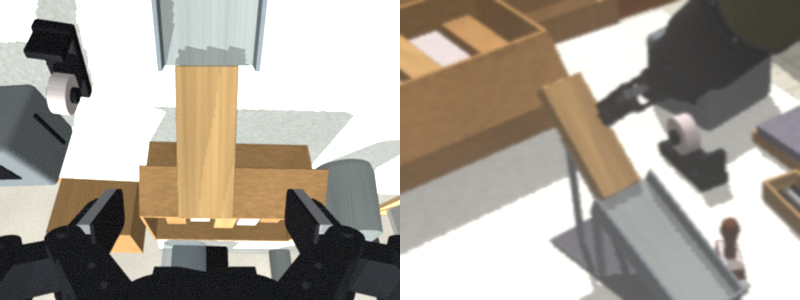

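The lid leans released: wrist view, spanning (207,65)–(207,215) and centred on the slide; side view, flat on the backrest. Next I swing over behind it, checking clearance there first.

Run:
```python
from h import *
for n in("side","top"):
    p=cams.snapshot(n);Q=cloud(p).reshape(-1,3);Q=Q[np.isfinite(Q).all(1)]
    for y in np.arange(.26,.7,.06):
        r=[]
        for x in np.arange(.3,.7,.06):
            k=(abs(Q[:,0]-x)<.03)&(abs(Q[:,1]-y)<.03); r.append(round(float(np.percentile(Q[k,2],95)),2) if k.sum()>3 else None)
        print(n,round(y,2),r)
```

```text
side 0.26 [0.0, 0.0, 0.01, 0.23, 0.23, None, 0.06]
side 0.32 [0.0, 0.0, 0.0, 0.01, 0.01, 0.01, 0.07]
side 0.38 [0.0, 0.0, 0.01, 0.01, 0.01, None, 0.01]
side 0.44 [0.16, 0.15, 0.15, 0.14, 0.14, 0.14, 0.0]
side 0.5 [0.17, 0.17, 0.17, 0.17, 0.17, 0.17, None]
side 0.56 [0.14, 0.15, 0.15, 0.14, 0.14, 0.17, 0.0]
side 0.62 [0.14, 0.15, 0.15, 0.14, 0.14, 0.17, 0.0]
side 0.68 [0.17, 0.17, 0.17, 0.17, 0.17, 0.17, None]
top 0.26 [0.0, 0.0, 0.01, 0.23, 0.23, 0.0, 0.06]
top 0.32 [0.0, 0.0, 0.0, 0.01, 0.01, 0.0, 0.07]
top 0.38 [0.0, 0.0, 0.0, 0.0, 0.0, 0.0, 0.0]
top 0.44 [0.16, 0.15, 0.14, 0.14, 0.13, 0.12, 0.0]
top 0.5 [0.17, 0.17, 0.17, 0.17, 0.17, 0.17, 0.0]
top 0.56 [0.14, 0.15, 0.15, 0.14, 0.14, 0.17, 0.0]
top 0.62 [0.14, 0.15, 0.15, 0.14, 0.14, 0.17, 0.0]
top 0.68 [0.14, 0.15, 0.15, 0.14, 0.16, 0.17, 0.0]
```

Call:
{"api": "arm_command", "payload": {
  "plan": [
    [[0.0,0,0,0.05,0,0,0],[0.0,0,0,0.1,-0.2,-0.024,0],[0.0,0,0,0.15,-0.4,-0.047,0],[0.0,0,0,0.16,-0.55,-0.065,0],[0.0,0,0,0.16,-0.68,-0.08,0],[0.0,0,0,0.16,-0.78,-0.092,0],[0.0,0,0,0.16,-0.78,-0.092,0],[0.0,0,0,0.16,-0.78,-0.092,0]]
  ]
}}

```text
clock: 10.35
position: [0.5013, 0.1285, 0.4117]
tool_rot: [0.749, -0.663, -0.0, 0.002]
wrist_force: [-0.4, 0.2, -0.5]
gripper_width: -0.0002
grip_force: 0.0
```

Call:
{"api": "arm_command", "payload": {
  "plan": [
    [[0.0,-0.006,0.05,0,0,0,0],[0.0,-0.011,0.1,0,0,0,0],[0.0,-0.017,0.15,0,0,0,0],[0.0,-0.022,0.202,0,0,0,0],[0.0,-0.022,0.202,-0.04,0,0,0],[0.0,-0.022,0.202,-0.09,0,0,0],[0.0,-0.022,0.202,-0.14,0,0,0],[0.0,-0.022,0.202,-0.18,0,0,0],[0.0,-0.022,0.202,-0.208,0,0,0],[0.0,-0.022,0.202,-0.208,0,0,0]]
  ]
}}

```text
clock: 11.35
position: [0.4784, 0.3263, 0.2007]
tool_rot: [0.747, -0.665, -0.001, 0.004]
wrist_force: [-0.8, 0.3, 0.4]
gripper_width: 0.0003
grip_force: 0.0
```

Call:
{"api": "arm_command", "payload": {
  "plan": [
    [[0.0,0.002,-0.015,0,0,0,0],[0.0,0.003,-0.028,0,0,0,0],[0.0,0.004,-0.034,0,0,0,0],[0.0,0.005,-0.042,0.004,0,0,0],[0.0,0.006,-0.05,0.012,0,0,0],[0.0,0.007,-0.058,0.019,0,0,0],[0.0,0.008,-0.066,0.025,0,0,0],[0.0,0.009,-0.074,0.031,0,0,0],[0.0,0.009,-0.074,0.031,0,0,0]]
  ]
}}

```text
clock: 12.25
position: [0.4894, 0.2532, 0.2381]
tool_rot: [0.747, -0.665, 0.0, -0.001]
wrist_force: [0.7, 0.9, 1.4]
gripper_width: 0.0001
grip_force: 0.2
```

Run:
```python
from h import *
s=read_state();print(s["position"],s["wrist_force"])
p=cams.snapshot("side"); u,v=proj(p,[.49,.2,.2])[0].astype(int)
g=p["frame"][max(v-75,0):v+75,max(u-100,0):u+100]
w=cams.snapshot("wrist")["frame"]
cv2.imwrite("pics/push1.png",np.clip(1.4*np.hstack([cv2.resize(x,(400,300)) for x in(w,g)]),0,255).astype(np.uint8))
```

```text
[0.48935488 0.25324575 0.23813578] [0.66065718 0.87545582 1.39929921]
```

View pics/push1.png

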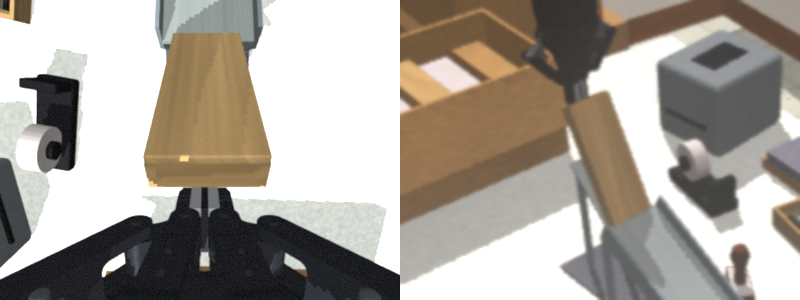

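The lid has tipped further about the ledge (side view, upper end at (595,100)) and the fingertips sit squarely behind its end (wrist view, (205,195)). Continuing.

Call:
{"api": "arm_command", "payload": {
  "plan": [
    [[0.0,0.001,-0.008,0.005,0,0,0],[0.0,0.002,-0.016,0.01,0,0,0],[0.0,0.003,-0.024,0.014,0,0,0],[0.0,0.004,-0.032,0.017,0,0,0],[0.0,0.005,-0.04,0.02,0,0,0],[0.0,0.006,-0.048,0.022,0,0,0],[0.0,0.007,-0.056,0.024,0,0,0],[0.0,0.008,-0.064,0.025,0,0,0],[0.0,0.009,-0.074,0.026,0,0,0],[0.0,0.01,-0.084,0.026,0,0,0]]
  ]
}}

```text
clock: 13.35
position: [0.499, 0.1692, 0.2628]
tool_rot: [0.747, -0.664, 0.0, -0.0]
wrist_force: [-0.3, 0.6, -0.5]
gripper_width: -0.0002
grip_force: 0.0
```

Call:
{"api": "arm_command", "payload": {
  "plan": [
    [[0.0,0.001,-0.012,0,0,0,0],[0.0,0.003,-0.024,0,0,0,0],[0.0,0.004,-0.036,0,0,0,0],[0.0,0.004,-0.036,0,0,0,0],[0.0,0.004,-0.036,0,0,0,0],[0.0,0.004,-0.036,0.03,0,0,0],[0.0,0.004,-0.036,0.07,0,0,0],[0.0,0.004,0.004,0.1,0,0,0],[0.0,0.004,0.05,0.1,0,0,0]]
  ]
}}

```text
clock: 14.25
position: [0.5038, 0.2202, 0.3689]
tool_rot: [0.746, -0.666, 0.002, -0.005]
wrist_force: [0.9, 1.5, -0.6]
gripper_width: -0.0
grip_force: 0.0
```

Run:
```python
from h import *
s=read_state();print(s["clock"],s["position"],s["wrist_force"])
p=cams.snapshot("side"); u,v=proj(p,[.51,.1,.12])[0].astype(int)
g=p["frame"][max(v-75,0):v+75,max(u-100,0):u+100]
w=cams.snapshot("wrist")["frame"]
cv2.imwrite("pics/fall.png",np.clip(1.4*np.hstack([cv2.resize(x,(400,300)) for x in(w,g)]),0,255).astype(np.uint8))
```

```text
14.25 [0.50380195 0.22023476 0.36890134] [ 0.90162216  1.54470507 -0.61669399]
```

View pics/fall.png

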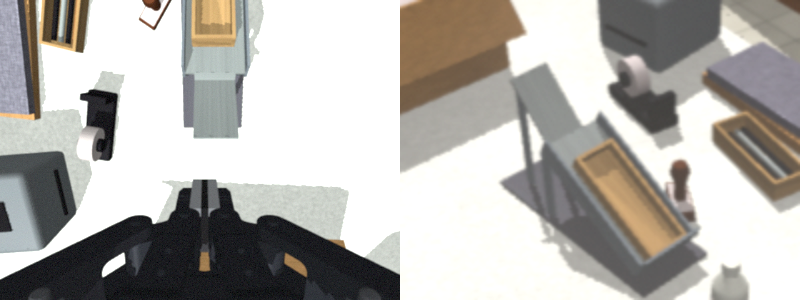

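The lid lies hollow side up on the slide (side view, (580,150)–(695,240)), between the side walls and near the stop. I'll check this numerically, then hand in.

Run:
```python
from h import *
c,s=np.cos(-1.4535),np.sin(-1.4535); o=[]
for i in range(2):
    p=cams.snapshot("side");W=cloud(p);fr=p["frame"].astype(int)
    m=(fr[...,2]-fr[...,0]>25)&(np.hypot(W[...,0]-.51,W[...,1]-.04)<.14)&(W[...,2]>.03)
    D=(W[m]*1000)-[505,98.5,0]; x=D[:,0]*c+D[:,1]*s; y=-D[:,0]*s+D[:,1]*c
    o.append(np.percentile(x,[1,99]).round(1)); print(m.sum(),o[-1],np.percentile(y,[1,99]).round(1),np.percentile(D[:,2],[1,99]).round(1))
# expected downhill top rim: landed +80*(cos28,-sin28) -> x~127 ; uphill -> -15
ok=abs(o[1]-o[0]).max()<3 and o[1][1]>115
print(ok)
if ok: print(workorder.job_done())
```

```text
1300 [-16.2 123.7] [-27.3  94.4] [ 33.2 118.3]
1300 [-15.6 123.6] [-27.4  93. ] [ 33.4 118.7]
True
the job is handed in; nothing more can be done
None
```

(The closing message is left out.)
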